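# Sweep the walnut shells into the tilt-out bin and shut it

### The job

Sweep the four walnut half-shells along the plank with the fingers and over its end into the white bin that stands tilted out there, then push the bin fully shut with the shells inside. Only push the shells along the wood, never pick them up, and leave the gourd, the bombilla, the jars and the nutcracker where they are.

Things in the scene. Friction and masses are not known exactly. Their poses are not given: they have to be found in the camera images.
- plank: teak plank, 260 mm deep (x), 800 long (y), fixed along a low wall; may be turned a few degrees. Origin: on its top face, at the edge of the end where the bin is, half-way across its depth. x points to the wall (x = -130 mm: edge nearest the robot), y along the plank away from the bin, z up. The top face is 155 mm above the table; the wall's coping stands 18 mm above it, behind x = 131 mm
- bin_mouth (a point): fixed point with the plank's axes, level with its top, 75 mm beyond its end, middle of the tilted-out bin's mouth. The mouth reaches 45 mm from here to -x (top edge of the leaning front wall, 50 to 70 mm lower) and 45 mm to +x (edge of a fixed white roof level with the plank), and 67 mm either way in y. The bucket's side next to the plank, 5 mm beyond its end, stays 10 mm or more below the plank's top
- bin (a joint): tilt in rad of the bin's white plastic bucket about a hinge along y at x = 10 mm, z = -135 mm of the plank's frame: 0 is shut (front wall upright), at most 1.02 (leaning out towards the robot); 0.85 to 1.0 at the start. The stiff hinge holds it where it is left; pushing its lip takes about 1 to 3 N
- bin_lip (a point): middle of the outer edge of the 90 mm wide finger lip on top of the bucket's front wall, 125 mm above the hinge, 12 mm proud of the wall; moves with the bucket. Its y runs along the lip, its z up the front wall. To shut the bin this edge is pushed towards the wall (plank's +x); it rises meanwhile by 50 to 70 mm, to x = -2 mm, z = -10 mm in the plank's frame
- bin_floor (a point): middle of the bucket's inner floor, moving with the bucket; x from its front wall to its back, y across, z square to the floor. Inside, the bucket is 94 mm in x and 134 mm in y, its front wall 122 mm and its back wall 67 mm high
- shell1: a walnut half-shell lying open side down, a rough light-brown dome 40 mm long (its x), 34 mm wide and 17 mm high, about 10 g; origin under its middle, on the plank's top
- shell2: a walnut half-shell lying open side down, a rough light-brown dome 40 mm long (its x), 34 mm wide and 17 mm high, about 10 g; origin under its middle, on the plank's top
- shell3: a walnut half-shell lying open side down, a rough light-brown dome 40 mm long (its x), 34 mm wide and 17 mm high, about 10 g; origin under its middle, on the plank's top
- shell4: a walnut half-shell lying open side down, a rough light-brown dome 40 mm long (its x), 34 mm wide and 17 mm high, about 10 g; origin under its middle, on the plank's top
- gourd: palo santo gourd, a dark round wooden cup with a steel rim, 67 mm wide, 68 mm high; origin under its middle. Leave it standing
- bombilla: bombilla, a bent steel drinking straw lying flat, 170 mm long along its x (from -95 mm, the 20 mm wide flat filter, to +74 mm, the mouth end, which bends 15 mm aside to its -y), 8 mm thick; origin underneath it, on its straight part. Leave it
- jar_tall: empty glass jar with metal twist cap, 62 mm wide, 115 mm high; origin under its middle. Leave it
- jar_mid: empty glass jar with metal twist cap, 70 mm wide, 90 mm high; origin under its middle. Leave it
- jar_squat: empty glass jar with metal twist cap, 78 mm wide, 68 mm high; origin under its middle. Leave it
- nutcracker: steel nutcracker lying flat, 172 mm long along its x, 64 mm wide, 14 mm high; origin underneath, near its middle. Leave it. (Farther along the plank a white bowl of whole nuts, 112 mm wide, 52 mm high, is fixed at x = -45 mm, y = 720 mm.)
Mind the look-alikes: they are no part of the job. What is shaped like the shell3 but purple is not meant.

How it is judged:
On the way, in this order (a step that is already met when the one before it is completed fails the run):
1. all four shells lie in the bin's bucket while it is still tilted out (x of shell1 in the frame of bin_floor between -0.052 and 0.052 m and y of shell1 in the frame of bin_floor between -0.07 and 0.07 m and z of shell1 in the frame of bin_floor between -0.01 and 0.11 m and x of shell2 in the frame of bin_floor between -0.052 and 0.052 m and y of shell2 in the frame of bin_floor between -0.07 and 0.07 m and z of shell2 in the frame of bin_floor between -0.01 and 0.11 m and x of shell3 in the frame of bin_floor between -0.052 and 0.052 m and y of shell3 in the frame of bin_floor between -0.07 and 0.07 m and z of shell3 in the frame of bin_floor between -0.01 and 0.11 m and x of shell4 in the frame of bin_floor between -0.052 and 0.052 m and y of shell4 in the frame of bin_floor between -0.07 and 0.07 m and z of shell4 in the frame of bin_floor between -0.01 and 0.11 m and value of joint bin above 0.3 rad), for 0.2 s.
2. the bin has been pushed shut (value of joint bin below 0.05 rad), for 0.2 s.
At the end, for the whole second after the job is handed in: All four shells lie inside the bucket, the bin is shut (tilt under 0.05 rad, its lip within 6 mm of home), and every other thing is within 20 mm of where it stood (x of shell1 in the frame of bin_floor between -0.052 and 0.052 m and y of shell1 in the frame of bin_floor between -0.07 and 0.07 m and z of shell1 in the frame of bin_floor between -0.01 and 0.11 m and x of shell2 in the frame of bin_floor between -0.052 and 0.052 m and y of shell2 in the frame of bin_floor between -0.07 and 0.07 m and z of shell2 in the frame of bin_floor between -0.01 and 0.11 m and x of shell3 in the frame of bin_floor between -0.052 and 0.052 m and y of shell3 in the frame of bin_floor between -0.07 and 0.07 m and z of shell3 in the frame of bin_floor between -0.01 and 0.11 m and x of shell4 in the frame of bin_floor between -0.052 and 0.052 m and y of shell4 in the frame of bin_floor between -0.07 and 0.07 m and z of shell4 in the frame of bin_floor between -0.01 and 0.11 m and value of joint bin below 0.05 rad and distance of each of gourd, bombilla, jar_tall, jar_mid, jar_squat, nutcracker from where it was at the start of the episode below 0.02 m); the robot touches nothing.
It fails at once if a shell is lifted (its underside's middle more than 30 mm above the plank's top) (z of any of shell1, shell2, shell3, shell4 in the frame of plank above 0.03 m).
It fails at once if a jar, the gourd, the bombilla, or the nutcracker is shifted by more than 20 mm (distance of any of gourd, bombilla, jar_tall, jar_mid, jar_squat, nutcracker from where it was at the start of the episode above 0.02 m).
It fails at once if a jar or the gourd is tipped (angle between any of gourd, jar_tall, jar_mid, jar_squat's own z axis and vertical above 0.35 rad).
It also fails if it takes over 72 s, if anything falls off the work surface, if the arm or the gripper's body presses on something with over 40 N, if the wrist force passes 120 N, or if a joint passes its speed limit or range.

### The arm

A 7-joint arm with a two-finger parallel gripper is mounted at the origin on the work surface. World frame = base frame: x ahead of the robot, y to its left, z up, the work surface at z = 0. Lengths are in m, angles in rad, forces in N, time in s.
With the tool pointing down it reaches from about 0.425 to 0.825 m from the base axis. Payload 3.6 kg.
Tool frame: the origin (TCP) lies at the very end of the fingers, on their centre line; the grasp point (between the pads) lies 19 mm behind it; z points along the fingers, y is the direction in which the jaws open and shut (so a half turn about z gives the same grasp; the last joint's range is limited). The gripper opens to 93 mm and grips with 3 to 60 N. Pads are 15 mm wide; open, the fingers measure 128 mm over their backs; the gripper's body (75 mm by 188 mm) begins 65 mm behind the grasp point.
Start: joints at [-1.141, 0.615, -0.013, 1.423, 0.008, 1.103, -0.04], TCP at [0.286, 0.584, 0.219] pointing down, gripper open.
Joint ranges: [-3.12, 3.12], [-0.3, 2.06], [-1.34, 1.32], [0.26, 2.42], [-1.36, 4.5], [0.01, 1.98], [-2.84, 2.84]. Speed limits (rad/s): [2.79, 2.79, 3.14, 3.14, 3.14, 3.14, 3.14].

### API

Orientations are given as a unit quaternion [x, y, z, w].
In Python, from bench import manip, cams gives the robot as it stands.
- The arm moves only by the tool drive_tool, never from a script. Its argument "plan" is a list of rows, each an object of numbers: "hand": the finger opening in mm, from 0 to 93; "dx", "dy", "dz": the shift along the tool's x, y, z in mm; "ax", "ay", "az": the turn, a rotation vector about the tool's x, y, z in rad. A call has 1 to 20 rows; each row is the pose to reach, as a shift and turn from the pose measured when the call began, along the tool's axes at that moment; what a row does not reach only later rows make up. A row lasts 1/8 s, in which the tool goes at most 62.5 mm and 10.7 degrees, less where a joint would pass 70% of its speed; a pose out of reach is approached as far as the arm can. A call with a gripper value outside its range is refused whole. The fingers move at their own pace and stop on an object; "squeeze" is the grip in N (left out, the last holds). Time passes only in rows, so rows that repeat a pose let the fingers close. It gives the time, the measured TCP pose, the force and the opening at its end, in the units of the state.
- manip.state(): the state, without advancing time (a new reading comes with each control period).
- cams.camera(name): name is "side" or "top"; returns the picture (384x512x3 uint8, red, green, blue); there is no depth.
- cams.get_calibration(name): a dict with "fx", "fy", "cx", "cy" (pixels), "k1" (the pictures are not rectified: a ray, as slopes to the right and down, at radius r is drawn at 1 + k1 r^2 times it, then the intrinsics apply), "R" (3x3) and "t" (3): a world point X has camera coordinates R X + t. Camera axes: x right, y down, z forward; pixel columns grow to the right and rows downward; lengths in m; the calibration is good to about 2 mm. A picture is of the moment at which its call begins. get_calibration takes no time and is no camera call.
- manip.close_job(): hands the job in, once; it reports no verdict.
The state is a dict: "clock": time; "q": joint angles; "dq": joint speeds; "joint_efforts": joint torques, N m; "ee_pos": TCP position; "orientation": TCP orientation; "force": force on the tool from outside, world axes, zero at the start; "ft_torque": the same for the moment, N m; "opening": opening from 0.0 (shut) to 1.0 (fully open).
Only numpy, scipy, OpenCV 4.12 (cv2) and the standard library are available. Lean on these libraries where they do the work, as an engineer would, in place of code of your own. Each camera call takes 0.05 s, during which the arm holds its last target. There are 200 camera calls.

## Working session

There is one attempt and no reset: what is moved stays moved. The work goes in short steps, Python scripts to look and compute and a tool call to move; the robot and the scene stay as the last step left them, time stands still between calls to the robot, and variables do not carry over. Pictures are saved under pics/ and viewed, about 8 in all and at most 12, crops included, and the job is handed in when it is done.

Besides the shell and the picture viewer there is one more tool, called after ">>>" as a command line: name --argument value ..., lists and objects as JSON in quotes. drive_tool: Moves the arm, as the interface text tells. Its arguments: {"type":"object","properties":{"plan":{"type":"array"},"squeeze":{"type":"number"}},"required":["plan"]}

```bash
mkdir -p pics; cat > h.py <<'E'
import numpy as np, cv2
from bench import manip, cams
from scipy.spatial.transform import Rotation as Ro
def snap(n,f):
    im=cams.camera(n); cv2.imwrite(f'pics/{f}.png',im[:,:,::-1]); return im
def ray(n,u,v):
    c=cams.get_calibration(n); K=np.array([[c['fx'],0,c['cx']],[0,c['fy'],c['cy']],[0,0,1.]])
    p=cv2.undistortPoints(np.array([[[u,v]]],float),K,np.array([c['k1'],0,0,0,0.]))[0,0]
    R=np.array(c['R']);t=np.array(c['t']); return -R.T@t, R.T@np.array([p[0],p[1],1])
def on(n,u,v,z):
    o,d=ray(n,u,v); return o+d*(z-o[2])/d[2]
def proj(n,X):
    c=cams.get_calibration(n); x=np.array(c['R'])@X+np.array(c['t']); a=x[:2]/x[2]; a=a*(1+c['k1']*(a@a))
    return a*[c['fx'],c['fy']]+[c['cx'],c['cy']]
E
python3 - <<'E'
from h import *
for n in('top','side'):
    im=snap(n,n+'0'); c=cams.get_calibration(n); print(n,{k:np.round(c[k],3).tolist() for k in c}, 'pos',-np.array(c['R']).T@c['t'])
s=manip.state(); print(s)
a=[cv2.imread(f'pics/{n}0.png') for n in('top','side')]
for n,i in zip(('top','side'),a): cv2.imwrite(f'pics/{n}0b.png',cv2.resize(i,(800,600),interpolation=cv2.INTER_CUBIC))
E
```

```text
top {'fx': 474.032, 'fy': 474.032, 'cx': 257.355, 'cy': 191.446, 'k1': -0.016, 'R': [[-0.008, -1.0, 0.004], [-0.975, 0.007, -0.223], [0.223, -0.005, -0.975]], 't': [0.075, 0.559, 1.422]} pos [0.227619   0.07904003 1.51107402]
side {'fx': 473.045, 'fy': 473.045, 'cx': 258.926, 'cy': 187.918, 'k1': 0.015, 'R': [[0.999, -0.044, -0.008], [-0.035, -0.669, -0.742], [0.027, 0.742, -0.67]], 't': [-0.51, 0.149, 1.143]} pos [ 0.48310622 -0.77081803  0.87276266]
{'clock': 0.1, 'q': array([-1.14150754,  0.61581388, -0.01260596,  1.42472118,  0.00808456,
        1.10340688, -0.0404064 ]), 'dq': array([-0.00119643, -0.00232624, -0.00060804, -0.00306209,  0.00108213,
       -0.00056267, -0.00077887]), 'joint_efforts': array([ 1.39226609e-03, -4.60040510e+01,  2.09927992e-01, -1.66243011e+01,
       -6.11809641e-02,  1.69921800e-02,  1.05795900e-04]), 'ee_pos': array([0.2857899 , 0.58301228, 0.21760843]), 'orientation': array([ 2.25905594e-01,  9.74148521e-01, -1.12231169e-03, -2.49689592e-04]), 'force': array([-0.815242 ,  0.4326713, -0.8457153]), 'ft_torque': array([-0.07441022, -0.08010265,  0.00128826]), 'opening': 1.0022971861698726}
```

View pics/top0b.png

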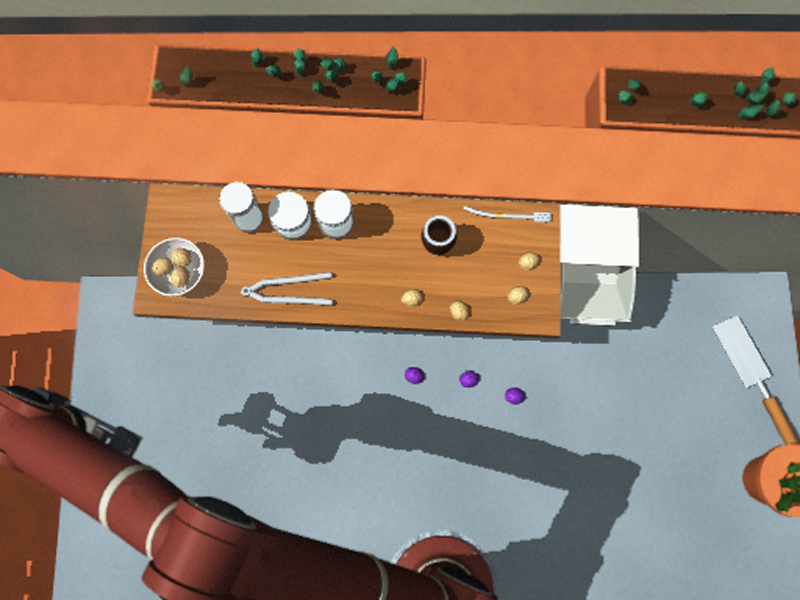

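View pics/side0b.png

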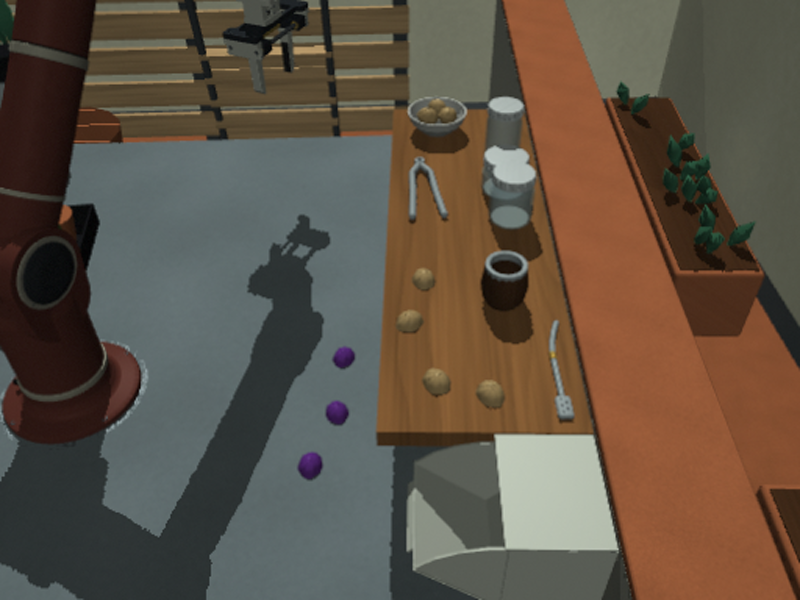

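The top view (800x600 scale) shows the shells at (529,261), (518,295), (459,310) and (412,298). The gourd is at (439,235), the bombilla spans (465,207)–(552,217), the bin mouth is near (600,290) and the plank's near end corner is about (560,335). The purple decoys lie on the table. Next I measure these.

```bash
cat > m.py <<'E'
from h import *
def shells(n,im,z=0.162):
    hsv=cv2.cvtColor(im,cv2.COLOR_RGB2HSV); 
    m=cv2.inRange(hsv,(12,40,140),(28,150,255)); m=cv2.morphologyEx(m,cv2.MORPH_OPEN,np.ones((3,3),np.uint8))
    k,l,st,ce=cv2.connectedComponentsWithStats(m)
    return [(ce[i],st[i,4],on(n,*ce[i],z)) for i in range(1,k) if 40<st[i,4]<600]
E
python3 - <<'E'
from m import *
T={'frontR':(560,336),'frontL':(134,315),'backR':(560,203),'backL':(148,184)}
for k,(u,v) in T.items(): print('T',k,on('top',u*.64,v*.64,.155).round(4))
S={'frontEnd':(378,432),'backEnd':(592,432),'frontFar':(394,110)}
for k,(u,v) in S.items(): print('S',k,on('side',u*.64,v*.64,.155).round(4))
for n in('top','side'):
    im=cv2.imread(f'pics/{n}0.png')[:,:,::-1].copy()
    for c,a,p in shells(n,im): print(n,(c/.64).round(0),a,p.round(4))
for k,(u,v,z) in {'gourd rim':(439,232,.223),'bomb filter':(543,216,.159),'bomb bend':(490,213,.159),'bomb mouth':(465,207,.159),'nut tipA':(332,275,.165),'nut tipB':(332,302,.165),'roof fr L':(561,262,.155),'roof fr R':(637,266,.155),'lip':(603,322,.09)}.items(): print(k,on('top',u*.64,v*.64,z).round(4))
for k,(u,v,z) in {'gourd rim':(506,262,.223),'bomb filter':(565,408,.159),'bomb mouth':(556,322,.159)}.items(): print('S',k,on('side',u*.64,v*.64,z).round(4))
E
```

```text
T frontR [ 0.466  -0.2212  0.155 ]
T frontL [0.5113 0.5736 0.155 ]
T backR [ 0.7275 -0.2357  0.155 ]
T backL [0.772  0.5656 0.155 ]
S frontEnd [ 0.4697 -0.2225  0.155 ]
S backEnd [ 0.7254 -0.2351  0.155 ]
S frontFar [0.5153 0.5707 0.155 ]
top [179. 256.] 91 [0.6226 0.4946 0.162 ]
top [527. 260.] 104 [ 0.6104 -0.1657  0.162 ]
top [159. 266.] 94 [0.6047 0.53   0.162 ]
top [177. 276.] 91 [0.5838 0.4955 0.162 ]
top [517. 294.] 108 [ 0.5448 -0.1426  0.162 ]
top [410. 297.] 103 [0.5408 0.0572 0.162 ]
top [137. 307.] 42 [0.5251 0.5662 0.162 ]
top [458. 310.] 105 [ 0.5149 -0.0315  0.162 ]
side [308.  49.] 87 [0.3299 0.851  0.162 ]
side [216.  52.] 65 [0.1229 0.8502 0.162 ]
gourd rim [0.6478 0.0041 0.223 ]
bomb filter [ 0.6997 -0.2005  0.159 ]
bomb bend [ 0.7064 -0.0986  0.159 ]
bomb mouth [ 0.7189 -0.0508  0.159 ]
nut tipA [0.5834 0.2033 0.165 ]
nut tipB [0.5314 0.2026 0.165 ]
roof fr L [ 0.6088 -0.231   0.155 ]
roof fr R [ 0.6    -0.3756  0.155 ]
lip [ 0.5046 -0.3216  0.09  ]
S gourd rim [0.6516 0.0055 0.223 ]
S bomb filter [ 0.6995 -0.2005  0.159 ]
S bomb mouth [ 0.7181 -0.0504  0.159 ]
```

```bash
cat > p.py <<'E'
from m import *
O=np.array([.597,-.229,.155]); A=-.055
P=Ro.from_euler('z',A)
def W(x,y,z): return O+P.apply([x/1e3,y/1e3,z/1e3])
def L(X): return P.inv().apply(np.array(X)-O)*1e3
def rows(wps):
    """wps: (plank x,y,z mm, push yaw deg towards +x)"""
    s=manip.state(); T=Ro.from_quat(s['orientation']); print('now',L(s['ee_pos']).round(1),'F',s['force'].round(1),'t',s['clock'],'q',s['q'].round(2))
    for x,y,z,a in wps:
        al=np.radians(a); X=P.as_matrix()@[-np.sin(al),np.cos(al),0]; Z=np.array([0,0,-1.]); M=np.c_[X,np.cross(Z,X),Z]
        d=T.inv().apply(W(x,y,z)-s['ee_pos'])*1e3; r=(T.inv()*Ro.from_matrix(M)).as_rotvec()
        print((x,y,z,a),'d',d.round(0),'r',r.round(3))
E
python3 - <<'E'
from p import *
im=cv2.imread('pics/top0.png')[:,:,::-1].copy()
for c,a,p in shells('top',im): print(L(p).round(0))
print('gourd',L([.649,.005,.155]).round(),'lip',L([.5046,-.3216,.09]).round(),L([.7,-.2,.155]).round())
rows([(10,115,110,0),(10,115,4,0)])
E
```

```text
[-14. 724.   7.]
[10. 64.  7.]
[-34. 758.   7.]
[-53. 723.   7.]
[-57.  83.   7.]
[-72. 283.   7.]
[-116.  790.    7.]
[-93. 193.   7.]
gourd [ 39. 237.   0.] lip [-87. -98. -65.] [101.  35.   0.]
now [-355.4  793.7   62.6] F [-0.8  0.4 -0.8] t 0.1 q [-1.14  0.62 -0.01  1.42  0.01  1.1  -0.04]
(10, 115, 110, 0) d [-601. -482.  -46.] r [-2.00e-03  1.00e-03  1.17e+00]
(10, 115, 4, 0) d [-601. -482.   60.] r [-2.00e-03  1.00e-03  1.17e+00]
```

>>> drive_tool --plan '[{"hand":18,"dz":-46},{"hand":18,"dx":-601,"dy":-482,"dz":-46,"az":1.17},{"hand":18,"dx":-601,"dy":-482,"dz":-46,"az":1.17},{"hand":18,"dx":-601,"dy":-482,"dz":-46,"az":1.17},{"hand":18,"dx":-601,"dy":-482,"dz":-46,"az":1.17},{"hand":18,"dx":-601,"dy":-482,"dz":-46,"az":1.17},{"hand":18,"dx":-601,"dy":-482,"dz":-46,"az":1.17},{"hand":18,"dx":-601,"dy":-482,"dz":-46,"az":1.17},{"hand":18,"dx":-601,"dy":-482,"dz":-46,"az":1.17},{"hand":18,"dx":-601,"dy":-482,"dz":-46,"az":1.17},{"hand":18,"dx":-601,"dy":-482,"dz":-46,"az":1.17},{"hand":18,"dx":-601,"dy":-482,"dz":-46,"az":1.17},{"hand":18,"dx":-601,"dy":-482,"dz":-46,"az":1.17},{"hand":18,"dx":-601,"dy":-482,"dz":-46,"az":1.17},{"hand":18,"dx":-601,"dy":-482,"dz":-46,"az":1.17},{"hand":18,"dx":-601,"dy":-482,"dz":-46,"az":1.17},{"hand":18,"dx":-601,"dy":-482,"dz":-46,"az":1.17}]'

```text
invalid input at $.plan[0]: expected keys hand, dx, dy, dz, ax, ay, az
```

```bash
python3 - <<'E'
from p import *
rows([(10,115,4,0),(10,-15,4,0)]); print(manip.state()['opening'])
E
```

```text
now [-355.4  793.7   62.6] F [-0.8  0.4 -0.8] t 0.1 q [-1.14  0.62 -0.01  1.42  0.01  1.1  -0.04]
(10, 115, 4, 0) d [-601. -482.   60.] r [-2.00e-03  1.00e-03  1.17e+00]
(10, -15, 4, 0) d [-652. -602.   60.] r [-2.00e-03  1.00e-03  1.17e+00]
1.0022971861698726
```

All keys required.

>>> drive_tool --plan '[{"hand":18,"dx":0,"dy":0,"dz":-46,"ax":0,"ay":0,"az":0},{"hand":18,"dx":-601,"dy":-482,"dz":-46,"ax":0,"ay":0,"az":1.17},{"hand":18,"dx":-601,"dy":-482,"dz":-46,"ax":0,"ay":0,"az":1.17},{"hand":18,"dx":-601,"dy":-482,"dz":-46,"ax":0,"ay":0,"az":1.17},{"hand":18,"dx":-601,"dy":-482,"dz":-46,"ax":0,"ay":0,"az":1.17},{"hand":18,"dx":-601,"dy":-482,"dz":-46,"ax":0,"ay":0,"az":1.17},{"hand":18,"dx":-601,"dy":-482,"dz":-46,"ax":0,"ay":0,"az":1.17},{"hand":18,"dx":-601,"dy":-482,"dz":-46,"ax":0,"ay":0,"az":1.17},{"hand":18,"dx":-601,"dy":-482,"dz":-46,"ax":0,"ay":0,"az":1.17},{"hand":18,"dx":-601,"dy":-482,"dz":-46,"ax":0,"ay":0,"az":1.17},{"hand":18,"dx":-601,"dy":-482,"dz":-46,"ax":0,"ay":0,"az":1.17},{"hand":18,"dx":-601,"dy":-482,"dz":-46,"ax":0,"ay":0,"az":1.17},{"hand":18,"dx":-601,"dy":-482,"dz":-46,"ax":0,"ay":0,"az":1.17},{"hand":18,"dx":-601,"dy":-482,"dz":-46,"ax":0,"ay":0,"az":1.17},{"hand":18,"dx":-601,"dy":-482,"dz":-46,"ax":0,"ay":0,"az":1.17},{"hand":18,"dx":-601,"dy":-482,"dz":-46,"ax":0,"ay":0,"az":1.17}]'

```text
clock: 2.1
ee_pos: [0.6131, -0.1111, 0.2644]
orientation: [0.725, 0.689, -0.001, -0.001]
force: [0.2, 0.5, 0.1]
opening: 0.197
```

```bash
python3 - <<'E'
from p import *
rows([(10,115,4,0),(10,-15,4,0)]); print(manip.state()['opening'])
E
```

```text
now [  9.6 118.6 109.4] F [0.2 0.5 0.1] t 2.1 q [-0.08  0.56  0.39  1.45 -0.22  1.18  0.29]
(10, 115, 4, 0) d [ -4.   1. 105.] r [-0.002 -0.     0.004]
(10, -15, 4, 0) d [-134.    0.  105.] r [-0.002 -0.     0.004]
0.19685731879882154
```

>>> drive_tool --plan '[{"hand":18,"dx":-2,"dy":0,"dz":50,"ax":0,"ay":0,"az":0},{"hand":18,"dx":-2,"dy":0,"dz":90,"ax":0,"ay":0,"az":0},{"hand":18,"dx":-2,"dy":0,"dz":105,"ax":0,"ay":0,"az":0},{"hand":18,"dx":-4,"dy":0,"dz":105,"ax":0,"ay":0,"az":0},{"hand":18,"dx":-18,"dy":0,"dz":105,"ax":0,"ay":0,"az":0},{"hand":18,"dx":-32,"dy":0,"dz":105,"ax":0,"ay":0,"az":0},{"hand":18,"dx":-46,"dy":0,"dz":105,"ax":0,"ay":0,"az":0},{"hand":18,"dx":-60,"dy":0,"dz":105,"ax":0,"ay":0,"az":0},{"hand":18,"dx":-74,"dy":0,"dz":105,"ax":0,"ay":0,"az":0},{"hand":18,"dx":-88,"dy":0,"dz":105,"ax":0,"ay":0,"az":0},{"hand":18,"dx":-102,"dy":0,"dz":105,"ax":0,"ay":0,"az":0},{"hand":18,"dx":-116,"dy":0,"dz":105,"ax":0,"ay":0,"az":0},{"hand":18,"dx":-130,"dy":0,"dz":105,"ax":0,"ay":0,"az":0},{"hand":18,"dx":-138,"dy":0,"dz":105,"ax":0,"ay":0,"az":0},{"hand":18,"dx":-138,"dy":0,"dz":105,"ax":0,"ay":0,"az":0},{"hand":18,"dx":-138,"dy":0,"dz":60,"ax":0,"ay":0,"az":0},{"hand":18,"dx":-138,"dy":0,"dz":25,"ax":0,"ay":0,"az":0}]'

```text
clock: 4.22
ee_pos: [0.6064, -0.248, 0.2406]
orientation: [0.725, 0.689, -0.0, -0.001]
force: [0.3, -0.5, 0.1]
opening: 0.195
```

```bash
python3 - <<'E'
from p import *
im=snap('side','side1'); cv2.imwrite('pics/side1b.png',cv2.resize(im[200:384,200:440,::-1],(720,552),interpolation=cv2.INTER_CUBIC))
rows([(-77,130,40,23),(-77,130,4,23),(-11,-25,4,23)])
E
```

```text
now [ 12.9 -19.8  91.2] F [1.2 0.4 3.8] t 4.275 q [ 0.15  0.62  0.37  1.37 -0.23  1.18  0.5 ]
(-77, 130, 40, 23) d [150. -89.  50.] r [ 0.007  0.004 -0.396]
(-77, 130, 4, 23) d [150. -90.  86.] r [ 0.007  0.004 -0.396]
(-11, -25, 4, 23) d [ -5. -25.  87.] r [ 0.007  0.004 -0.396]
```

View pics/side1b.png

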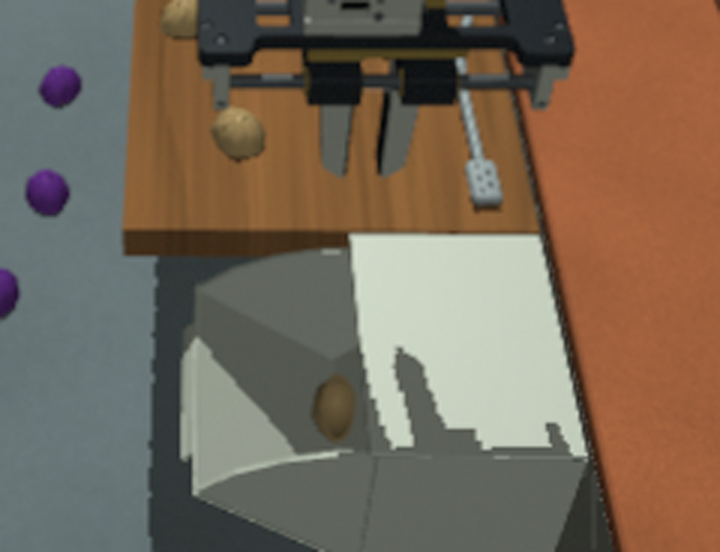

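The first shell is in the bucket. The picture also shows the roof edge at plank x≈+12, so the mouth is centred near x≈-33. I re-aim the rest there.

```bash
python3 - <<'E'
from p import *
rows([(-66,129,60,11),(-66,129,4,11),(-36,-26,4,11)])
E
```

```text
now [ 12.9 -19.8  91.2] F [1.2 0.4 3.8] t 4.275 q [ 0.15  0.62  0.37  1.37 -0.23  1.18  0.5 ]
(-66, 129, 60, 11) d [149. -78.  30.] r [ 0.007  0.003 -0.187]
(-66, 129, 4, 11) d [149. -79.  86.] r [ 0.007  0.003 -0.187]
(-36, -26, 4, 11) d [ -6. -50.  87.] r [ 0.007  0.003 -0.187]
```

>>> drive_tool --plan '[{"hand":18,"dx":60,"dy":-31,"dz":10,"ax":0,"ay":0,"az":-0.1},{"hand":18,"dx":115,"dy":-60,"dz":20,"ax":0,"ay":0,"az":-0.19},{"hand":18,"dx":149,"dy":-78,"dz":30,"ax":0,"ay":0,"az":-0.19},{"hand":18,"dx":149,"dy":-78,"dz":70,"ax":0,"ay":0,"az":-0.19},{"hand":18,"dx":149,"dy":-78,"dz":86,"ax":0,"ay":0,"az":-0.19},{"hand":18,"dx":147,"dy":-78,"dz":86,"ax":0,"ay":0,"az":-0.19},{"hand":18,"dx":133,"dy":-76,"dz":86,"ax":0,"ay":0,"az":-0.19},{"hand":18,"dx":118,"dy":-73,"dz":86,"ax":0,"ay":0,"az":-0.19},{"hand":18,"dx":103,"dy":-70,"dz":86,"ax":0,"ay":0,"az":-0.19},{"hand":18,"dx":88,"dy":-67,"dz":86,"ax":0,"ay":0,"az":-0.19},{"hand":18,"dx":73,"dy":-65,"dz":86,"ax":0,"ay":0,"az":-0.19},{"hand":18,"dx":58,"dy":-62,"dz":86,"ax":0,"ay":0,"az":-0.19},{"hand":18,"dx":43,"dy":-59,"dz":86,"ax":0,"ay":0,"az":-0.19},{"hand":18,"dx":28,"dy":-56,"dz":86,"ax":0,"ay":0,"az":-0.19},{"hand":18,"dx":13,"dy":-53,"dz":86,"ax":0,"ay":0,"az":-0.19},{"hand":18,"dx":0,"dy":-51,"dz":86,"ax":0,"ay":0,"az":-0.19},{"hand":18,"dx":-8,"dy":-50,"dz":86,"ax":0,"ay":0,"az":-0.19},{"hand":18,"dx":-8,"dy":-50,"dz":86,"ax":0,"ay":0,"az":-0.19},{"hand":18,"dx":-8,"dy":-50,"dz":40,"ax":0,"ay":0,"az":-0.19},{"hand":18,"dx":20,"dy":-60,"dz":0,"ax":0,"ay":0,"az":-0.19}]'

```text
clock: 6.78
ee_pos: [0.5497, -0.2279, 0.2467]
orientation: [0.657, 0.754, 0.001, 0.004]
force: [0.2, 0.6, 0.2]
opening: 0.194
```

```bash
python3 - <<'E'
from p import *
im=snap('side','side2'); cv2.imwrite('pics/side2b.png',cv2.resize(im[130:384,200:440,::-1],(560,592),interpolation=cv2.INTER_CUBIC))
rows([(-105,240,60,15),(-105,240,4,15),(-33,-27,4,15)])
E
```

```text
now [-45.1   4.1  97.6] F [-0.6  2.7  3.2] t 6.825 q [ 0.15  0.5   0.32  1.56 -0.18  1.09  0.66]
(-105, 240, 60, 15) d [243. -13.  36.] r [ 0.016  0.004 -0.063]
(-105, 240, 4, 15) d [243. -14.  92.] r [ 0.016  0.004 -0.063]
(-33, -27, 4, 15) d [-32.   4.  94.] r [ 0.016  0.004 -0.063]
```

View pics/side2b.png

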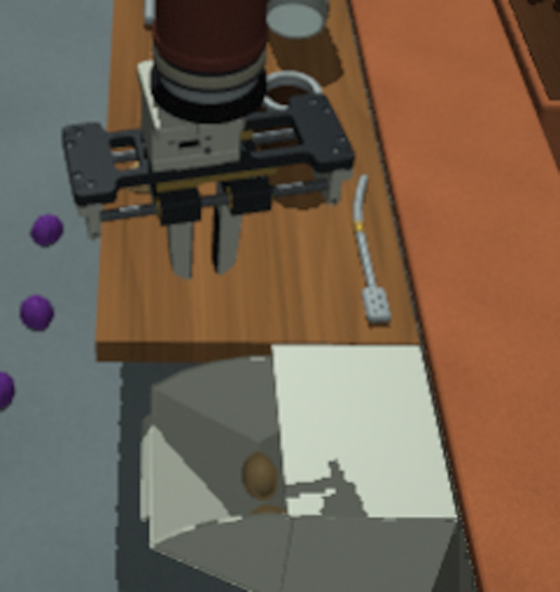

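Two are in (crop pixels (260,475) and (265,510)). Now the third.

>>> drive_tool --plan '[{"hand":18,"dx":60,"dy":-4,"dz":0,"ax":0.016,"ay":0,"az":-0.06},{"hand":18,"dx":120,"dy":-7,"dz":10,"ax":0.016,"ay":0,"az":-0.06},{"hand":18,"dx":180,"dy":-10,"dz":20,"ax":0.016,"ay":0,"az":-0.06},{"hand":18,"dx":243,"dy":-13,"dz":36,"ax":0.016,"ay":0,"az":-0.06},{"hand":18,"dx":243,"dy":-13,"dz":60,"ax":0.016,"ay":0,"az":-0.06},{"hand":18,"dx":243,"dy":-14,"dz":85,"ax":0.016,"ay":0,"az":-0.06},{"hand":18,"dx":243,"dy":-14,"dz":92,"ax":0.016,"ay":0,"az":-0.06},{"hand":18,"dx":240,"dy":-14,"dz":92,"ax":0.016,"ay":0,"az":-0.06},{"hand":18,"dx":228,"dy":-13,"dz":92,"ax":0.016,"ay":0,"az":-0.06},{"hand":18,"dx":213,"dy":-12,"dz":92,"ax":0.016,"ay":0,"az":-0.06},{"hand":18,"dx":198,"dy":-11,"dz":92,"ax":0.016,"ay":0,"az":-0.06},{"hand":18,"dx":180,"dy":-10,"dz":92,"ax":0.016,"ay":0,"az":-0.06},{"hand":18,"dx":162,"dy":-9,"dz":92,"ax":0.016,"ay":0,"az":-0.06},{"hand":18,"dx":144,"dy":-8,"dz":92,"ax":0.016,"ay":0,"az":-0.06},{"hand":18,"dx":126,"dy":-7,"dz":92,"ax":0.016,"ay":0,"az":-0.06}]'

```text
clock: 8.7
ee_pos: [0.5289, -0.1002, 0.1599]
orientation: [0.631, 0.775, -0.001, 0.002]
force: [0.9, 0.5, -0.2]
opening: 0.192
```

```bash
python3 - <<'E'
from p import *
im=snap('top','top3')
for c,a,p in shells('top',im): print(L(p).round(0),a)
rows([(-33,-27,4,15),(-33,-27,60,15)])
E
```

```text
[-14. 723.   7.] 92
[-34. 758.   7.] 98
[-53. 723.   7.] 91
[-24. -75.   7.] 65
[-72. 282.   7.] 107
[-117.  791.    7.] 44
now [-74.6 121.3   5.1] F [ 1.1 -2.4 -0.4] t 8.75 q [-0.02  0.52  0.26  1.83 -0.17  0.81  0.52]
(-33, -27, 4, 15) d [-154.    3.    2.] r [ 0.     0.008 -0.007]
(-33, -27, 60, 15) d [-154.    3.  -54.] r [ 0.     0.008 -0.007]
```

>>> drive_tool --plan '[{"hand":18,"dx":-15,"dy":0,"dz":1,"ax":0,"ay":0,"az":0},{"hand":18,"dx":-31,"dy":1,"dz":1,"ax":0,"ay":0,"az":0},{"hand":18,"dx":-47,"dy":1,"dz":1,"ax":0,"ay":0,"az":0},{"hand":18,"dx":-63,"dy":1,"dz":1,"ax":0,"ay":0,"az":0},{"hand":18,"dx":-79,"dy":2,"dz":1,"ax":0,"ay":0,"az":0},{"hand":18,"dx":-95,"dy":2,"dz":1,"ax":0,"ay":0,"az":0},{"hand":18,"dx":-110,"dy":2,"dz":1,"ax":0,"ay":0,"az":0},{"hand":18,"dx":-125,"dy":3,"dz":1,"ax":0,"ay":0,"az":0},{"hand":18,"dx":-140,"dy":3,"dz":1,"ax":0,"ay":0,"az":0},{"hand":18,"dx":-154,"dy":3,"dz":1,"ax":0,"ay":0,"az":0},{"hand":18,"dx":-156,"dy":3,"dz":1,"ax":0,"ay":0,"az":0},{"hand":18,"dx":-156,"dy":3,"dz":0,"ax":0,"ay":0,"az":0},{"hand":18,"dx":-154,"dy":3,"dz":-50,"ax":0,"ay":0,"az":0},{"hand":18,"dx":-110,"dy":0,"dz":-85,"ax":0,"ay":0,"az":0},{"hand":18,"dx":-60,"dy":0,"dz":-90,"ax":0,"ay":0,"az":0}]'

```text
clock: 10.62
ee_pos: [0.5421, -0.1615, 0.2536]
orientation: [0.633, 0.774, -0.001, 0.006]
force: [1.2, -0.1, 0.7]
opening: 0.196
```

```bash
python3 - <<'E'
from p import *
im=snap('side','side4'); cv2.imwrite('pics/side4b.png',cv2.resize(im[130:384,200:440,::-1],(560,592),interpolation=cv2.INTER_CUBIC))
rows([(-78,330,70,7),(-78,330,4,7),(-34,-29,4,7)])
E
```

```text
now [-60.   74.9  97.7] F [-0.5  5.6 -1. ] t 10.675 q [ 0.06  0.45  0.26  1.64 -0.13  1.06  0.57]
(-78, 330, 70, 7) d [251.  49.  28.] r [ 0.004 -0.     0.143]
(-78, 330, 4, 7) d [251.  49.  94.] r [ 0.004 -0.     0.143]
(-34, -29, 4, 7) d [-107.   -3.   94.] r [ 0.004 -0.     0.143]
```

View pics/side4b.png

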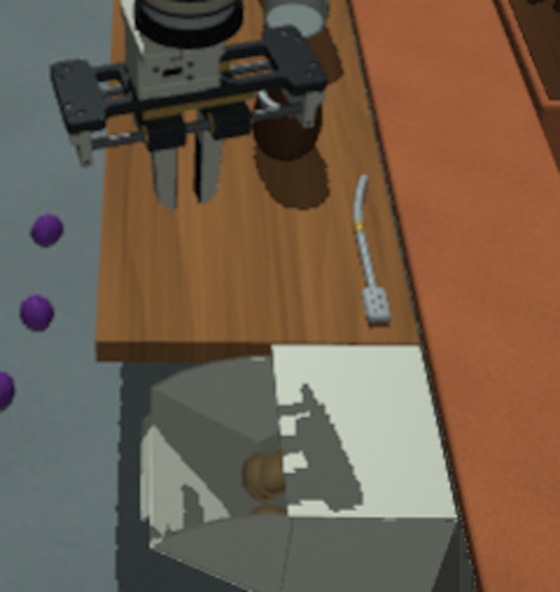

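Three are in, near (265,475). Now the last one.

>>> drive_tool --plan '[{"hand":18,"dx":60,"dy":12,"dz":0,"ax":0,"ay":0,"az":0.14},{"hand":18,"dx":120,"dy":24,"dz":5,"ax":0,"ay":0,"az":0.14},{"hand":18,"dx":180,"dy":36,"dz":15,"ax":0,"ay":0,"az":0.14},{"hand":18,"dx":251,"dy":49,"dz":25,"ax":0,"ay":0,"az":0.14},{"hand":18,"dx":251,"dy":49,"dz":45,"ax":0,"ay":0,"az":0.14},{"hand":18,"dx":251,"dy":49,"dz":80,"ax":0,"ay":0,"az":0.14},{"hand":18,"dx":251,"dy":49,"dz":94,"ax":0,"ay":0,"az":0.14},{"hand":18,"dx":248,"dy":49,"dz":94,"ax":0,"ay":0,"az":0.14},{"hand":18,"dx":236,"dy":47,"dz":94,"ax":0,"ay":0,"az":0.14},{"hand":18,"dx":221,"dy":45,"dz":94,"ax":0,"ay":0,"az":0.14},{"hand":18,"dx":206,"dy":42,"dz":94,"ax":0,"ay":0,"az":0.14},{"hand":18,"dx":188,"dy":40,"dz":94,"ax":0,"ay":0,"az":0.14},{"hand":18,"dx":170,"dy":37,"dz":94,"ax":0,"ay":0,"az":0.14},{"hand":18,"dx":152,"dy":35,"dz":94,"ax":0,"ay":0,"az":0.14},{"hand":18,"dx":134,"dy":32,"dz":94,"ax":0,"ay":0,"az":0.14},{"hand":18,"dx":116,"dy":29,"dz":94,"ax":0,"ay":0,"az":0.14},{"hand":18,"dx":98,"dy":27,"dz":94,"ax":0,"ay":0,"az":0.14},{"hand":18,"dx":80,"dy":24,"dz":94,"ax":0,"ay":0,"az":0.14}]'

```text
clock: 12.92
ee_pos: [0.5485, -0.0686, 0.1588]
orientation: [0.682, 0.732, 0.002, 0.001]
force: [-0.5, 1.5, 2.4]
opening: 0.196
```

```bash
python3 - <<'E'
from p import *
im=snap('top','top5')
for c,a,p in shells('top',im): print(L(p).round(0),a)
rows([(-34,-29,4,7),(-34,-29,60,7)])
E
```

```text
[-14. 724.   7.] 93
[-34. 758.   7.] 97
[-53. 723.   7.] 91
[-113.  789.    7.] 74
now [-57.2 153.5   3.9] F [ 0.7 -2.4  0.9] t 12.975 q [-0.06  0.54  0.24  1.79 -0.16  0.82  0.32]
(-34, -29, 4, 7) d [-184.    1.    0.] r [ 0.005  0.003 -0.001]
(-34, -29, 60, 7) d [-184.    1.  -56.] r [ 0.005  0.003 -0.001]
```

>>> drive_tool --plan '[{"hand":18,"dx":-16,"dy":0,"dz":0,"ax":0,"ay":0,"az":0},{"hand":18,"dx":-32,"dy":0,"dz":0,"ax":0,"ay":0,"az":0},{"hand":18,"dx":-48,"dy":0,"dz":0,"ax":0,"ay":0,"az":0},{"hand":18,"dx":-64,"dy":0,"dz":0,"ax":0,"ay":0,"az":0},{"hand":18,"dx":-80,"dy":0,"dz":0,"ax":0,"ay":0,"az":0},{"hand":18,"dx":-96,"dy":1,"dz":0,"ax":0,"ay":0,"az":0},{"hand":18,"dx":-112,"dy":1,"dz":0,"ax":0,"ay":0,"az":0},{"hand":18,"dx":-128,"dy":1,"dz":0,"ax":0,"ay":0,"az":0},{"hand":18,"dx":-144,"dy":1,"dz":0,"ax":0,"ay":0,"az":0},{"hand":18,"dx":-158,"dy":1,"dz":0,"ax":0,"ay":0,"az":0},{"hand":18,"dx":-172,"dy":1,"dz":0,"ax":0,"ay":0,"az":0},{"hand":18,"dx":-184,"dy":1,"dz":0,"ax":0,"ay":0,"az":0},{"hand":18,"dx":-186,"dy":1,"dz":0,"ax":0,"ay":0,"az":0},{"hand":18,"dx":-184,"dy":0,"dz":-50,"ax":0,"ay":0,"az":0},{"hand":18,"dx":-140,"dy":0,"dz":-85,"ax":0,"ay":0,"az":0},{"hand":18,"dx":-90,"dy":0,"dz":-90,"ax":0,"ay":0,"az":0}]'

```text
clock: 14.98
ee_pos: [0.5553, -0.162, 0.2522]
orientation: [0.684, 0.73, 0.002, 0.005]
force: [1.1, 0.4, 0.2]
opening: 0.194
```

```bash
python3 - <<'E'
from p import *
im=snap('side','side6'); cv2.imwrite('pics/side6b.png',cv2.resize(im[100:384,200:440,::-1],(500,592),interpolation=cv2.INTER_CUBIC))
it=snap('top','top6'); cv2.imwrite('pics/top6b.png',cv2.resize(it[120:240,260:440,::-1],(780,520),interpolation=cv2.INTER_CUBIC))
E
```

```text
(no output)
```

View pics/side6b.png

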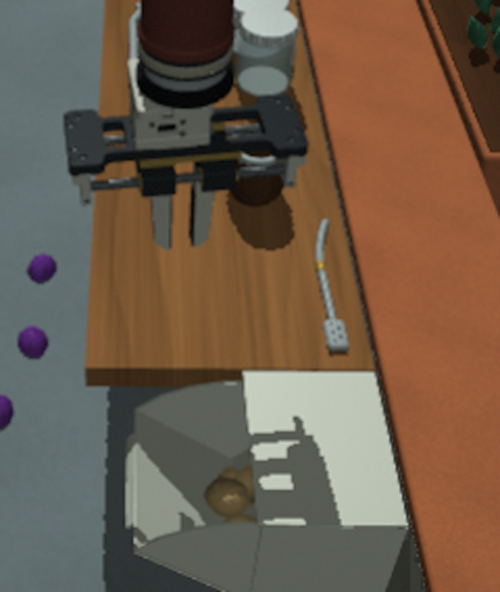

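View pics/top6b.png

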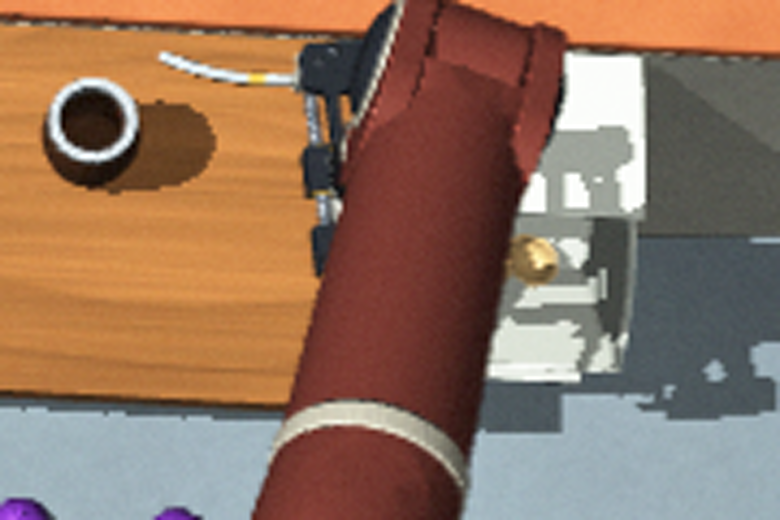

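All four appear to be in the bucket: the last is on top of the pile at (228,497) in the side crop, and the plank is clear. Next is the lip.

```bash
python3 - <<'E'
from p import *
rows([(-145,-75,98,0),(-145,-75,-82,0)])
for t in (1,.92,.85,.6,.3,.1,0): print(t,10-12*np.cos(t)-125*np.sin(t),-135+125*np.cos(t)-12*np.sin(t), proj('side',W(10-12*np.cos(t)-125*np.sin(t),-75,-135+125*np.cos(t)-12*np.sin(t))).round(0))
E
```

```text
now [-45.8  73.1  95.3] F [-0.2  0.1 -0.7] t 15.075 q [ 0.08  0.47  0.24  1.61 -0.13  1.07  0.43]
(-145, -75, 98, 0) d [-134. -118.   -4.] r [ 0.007 -0.004  0.133]
(-145, -75, -82, 0) d [-134. -119.  176.] r [ 0.007 -0.004  0.133]
1 -101.66750077140473 -77.55986358417728 [256. 335.]
0.92 -96.72004438426731 -68.81969986000354 [258. 332.]
0.85 -91.82984839315637 -61.51747162606074 [261. 330.]
0.6 -70.48433655329556 -38.60875781703063 [273. 323.]
0.3 -38.40406370217472 -19.129181339235323 [291. 317.]
0.1 -14.41922706418983 -11.822480340008717 [304. 315.]
0 -2.0 -10.0 [311. 314.]
```

>>> drive_tool --plan '[{"hand":0,"dx":-40,"dy":-35,"dz":-4,"ax":0.007,"ay":0,"az":0.13},{"hand":0,"dx":-80,"dy":-70,"dz":-4,"ax":0.007,"ay":0,"az":0.13},{"hand":0,"dx":-120,"dy":-105,"dz":-4,"ax":0.007,"ay":0,"az":0.13},{"hand":0,"dx":-134,"dy":-118,"dz":-4,"ax":0.007,"ay":0,"az":0.13},{"hand":0,"dx":-134,"dy":-118,"dz":30,"ax":0.007,"ay":0,"az":0.13},{"hand":0,"dx":-134,"dy":-119,"dz":70,"ax":0.007,"ay":0,"az":0.13},{"hand":0,"dx":-134,"dy":-119,"dz":110,"ax":0.007,"ay":0,"az":0.13},{"hand":0,"dx":-134,"dy":-119,"dz":150,"ax":0.007,"ay":0,"az":0.13},{"hand":0,"dx":-134,"dy":-119,"dz":176,"ax":0.007,"ay":0,"az":0.13},{"hand":0,"dx":-134,"dy":-119,"dz":176,"ax":0.007,"ay":0,"az":0.13}]'

```text
clock: 16.32
ee_pos: [0.448, -0.2937, 0.0711]
orientation: [0.725, 0.689, 0.001, -0.004]
force: [0.9, 0.0, 0.1]
opening: 0.008
```

```bash
python3 - <<'E'
from p import *
rows([(-75,-75,-65,0),(-45,-75,-50,0),(-25,-75,-45,0),(-17,-75,-45,0)])
im=snap('side','side7'); cv2.imwrite('pics/side7b.png',cv2.resize(im[100:384,200:440,::-1],(500,592),interpolation=cv2.INTER_CUBIC))
E
```

```text
now [-145.2  -72.8  -83.9] F [0.9 0.  0.1] t 16.325 q [ 0.4   0.65  0.22  1.91 -0.24  0.62  0.73]
(-75, -75, -65, 0) d [ -2.  70. -19.] r [-0.004 -0.007  0.005]
(-45, -75, -50, 0) d [ -2. 100. -34.] r [-0.004 -0.007  0.005]
(-25, -75, -45, 0) d [ -2. 120. -39.] r [-0.004 -0.007  0.005]
(-17, -75, -45, 0) d [ -3. 128. -39.] r [-0.004 -0.007  0.005]
```

View pics/side7b.png

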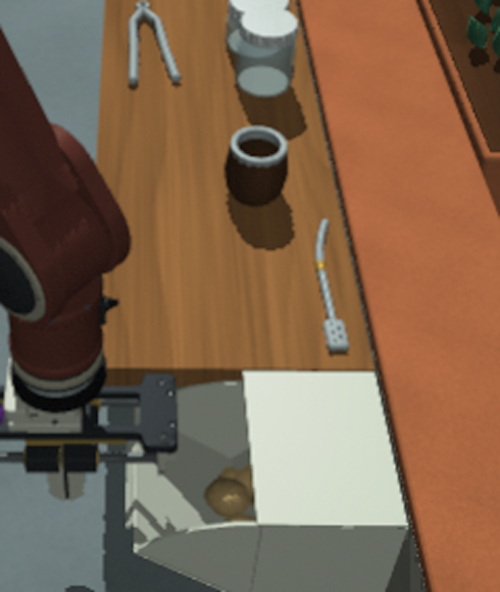

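The fingers stand just outside the lip. Pushing now, rising with it.

>>> drive_tool --plan '[{"hand":0,"dx":-2,"dy":15,"dz":0,"ax":0,"ay":0,"az":0},{"hand":0,"dx":-2,"dy":28,"dz":0,"ax":0,"ay":0,"az":0},{"hand":0,"dx":-2,"dy":36,"dz":0,"ax":0,"ay":0,"az":0},{"hand":0,"dx":-2,"dy":44,"dz":-4,"ax":0,"ay":0,"az":0},{"hand":0,"dx":-2,"dy":52,"dz":-9,"ax":0,"ay":0,"az":0},{"hand":0,"dx":-2,"dy":60,"dz":-14,"ax":0,"ay":0,"az":0},{"hand":0,"dx":-2,"dy":68,"dz":-19,"ax":0,"ay":0,"az":0},{"hand":0,"dx":-2,"dy":76,"dz":-24,"ax":0,"ay":0,"az":0},{"hand":0,"dx":-2,"dy":84,"dz":-29,"ax":0,"ay":0,"az":0},{"hand":0,"dx":-2,"dy":92,"dz":-34,"ax":0,"ay":0,"az":0},{"hand":0,"dx":-2,"dy":100,"dz":-37,"ax":0,"ay":0,"az":0},{"hand":0,"dx":-2,"dy":108,"dz":-39,"ax":0,"ay":0,"az":0},{"hand":0,"dx":-2,"dy":115,"dz":-40,"ax":0,"ay":0,"az":0},{"hand":0,"dx":-2,"dy":121,"dz":-40,"ax":0,"ay":0,"az":0},{"hand":0,"dx":-2,"dy":126,"dz":-40,"ax":0,"ay":0,"az":0},{"hand":0,"dx":-2,"dy":126,"dz":-40,"ax":0,"ay":0,"az":0}]'

```text
clock: 18.38
ee_pos: [0.5744, -0.3032, 0.1121]
orientation: [0.725, 0.689, 0.001, -0.003]
force: [-0.8, 0.4, 0.1]
opening: 0.011
```

```bash
python3 - <<'E'
from p import *
rows([(-14,-75,-45,0),(-100,-75,-45,0)])
im=snap('side','side8'); cv2.imwrite('pics/side8b.png',cv2.resize(im[100:384,200:440,::-1],(500,592),interpolation=cv2.INTER_CUBIC))
E
```

```text
now [-18.5 -75.3 -42.9] F [-0.8  0.4  0.1] t 18.375 q [ 0.31  0.74  0.26  1.55 -0.23  0.89  0.6 ]
(-14, -75, -45, 0) d [0. 5. 2.] r [-0.002 -0.006  0.004]
(-100, -75, -45, 0) d [  1. -81.   2.] r [-0.002 -0.006  0.004]
```

View pics/side8b.png

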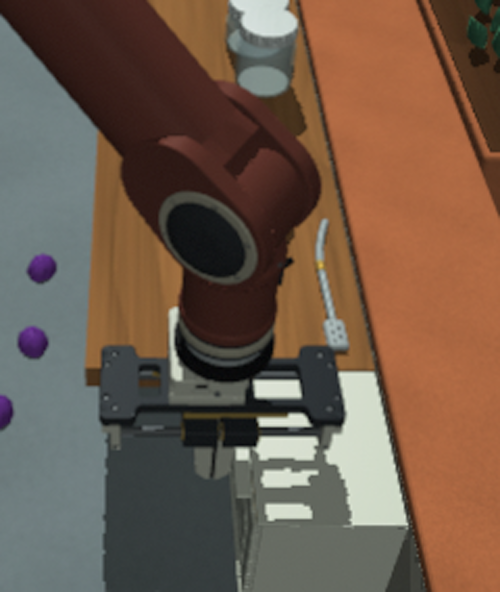

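Nearly shut and no stop force yet, so I press on in small steps until the force rises.

>>> drive_tool --plan '[{"hand":0,"dx":0,"dy":2,"dz":0,"ax":0,"ay":0,"az":0},{"hand":0,"dx":0,"dy":4,"dz":0,"ax":0,"ay":0,"az":0},{"hand":0,"dx":0,"dy":5,"dz":0,"ax":0,"ay":0,"az":0},{"hand":0,"dx":0,"dy":5,"dz":0,"ax":0,"ay":0,"az":0}]'

```text
clock: 18.92
ee_pos: [0.5743, -0.303, 0.1121]
orientation: [0.725, 0.688, -0.001, -0.007]
force: [-11.1, 3.3, 7.7]
opening: 0.006
```

It is at the stop: −11 N and no further motion with the TCP at x≈−18.5, which puts the lip at about −1 mm. Retracting.

>>> drive_tool --plan '[{"hand":0,"dx":0,"dy":-10,"dz":0,"ax":0,"ay":0,"az":0},{"hand":0,"dx":0,"dy":-40,"dz":0,"ax":0,"ay":0,"az":0},{"hand":0,"dx":0,"dy":-80,"dz":0,"ax":0,"ay":0,"az":0},{"hand":0,"dx":0,"dy":-110,"dz":-10,"ax":0,"ay":0,"az":0},{"hand":0,"dx":0,"dy":-110,"dz":-50,"ax":0,"ay":0,"az":0},{"hand":0,"dx":0,"dy":-110,"dz":-100,"ax":0,"ay":0,"az":0},{"hand":0,"dx":0,"dy":-110,"dz":-150,"ax":0,"ay":0,"az":0},{"hand":0,"dx":0,"dy":-110,"dz":-150,"ax":0,"ay":0,"az":0}]'

```text
clock: 19.92
ee_pos: [0.4686, -0.3007, 0.268]
orientation: [0.725, 0.688, 0.001, -0.001]
force: [-0.2, -0.2, 0.5]
opening: 0.004
```

```bash
python3 - <<'E'
from p import *
print(manip.state()['force'],proj('side',W(-2,-75,-10)),(proj('side',W(-2,-75,-10))-[200,100])*2.083)
im=snap('side','side9'); cv2.imwrite('pics/side9b.png',cv2.resize(im[100:384,200:440,::-1],(500,592),interpolation=cv2.INTER_CUBIC))
E
```

```text
[-0.15355654 -0.24369863  0.50132857] [311.45203381 314.43587104] [232.15458642 446.66991937]
```

View pics/side9b.png

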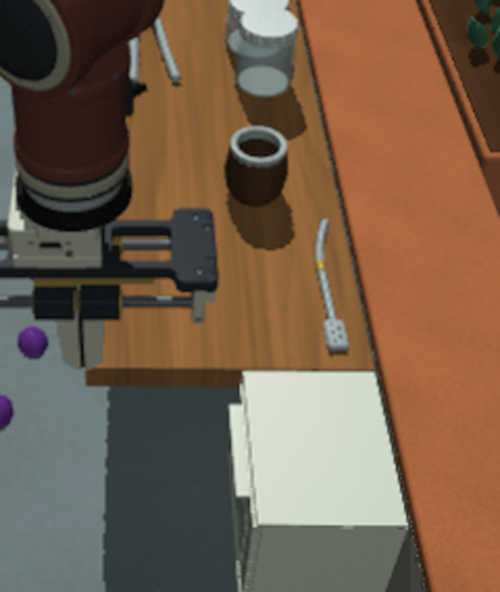

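The lip's outer edge sits at about x = 232 in the crop, exactly where the shut position projects (232). Everything else is in place and the robot is clear, so I hand in.

```bash
python3 -c "
from bench import manip
print(manip.close_job())"
```

```text
the job is handed in; nothing more can be done
None
```

I swept all four shells along the plank into the tilted bin one at a time, using the slightly opened fingers. I then pushed the lip until the bin was shut against its stop, backed off, and handed the job in at about 20 s.

- **Bin shut:** pressing further at the stop gave about 11 N with no motion. In the last picture the lip's outer edge lies where the shut position should appear.
- **Shells:** I watched each one go into the bucket and the plank was clear afterwards. In the pictures the pile partly hid itself and the last top view was half blocked by the arm. The first three shells I saw going in, but I did not see all four separately at once. The shells cannot be seen with the bin shut.
- **Other things:** the gourd and bombilla look unmoved in the last picture, and so do the visible parts of the jars and nutcracker. I did not measure their positions again.
- **Disagreement found:** after the first shell, the pictures showed the mouth centred about 33 mm nearer the robot than I had assumed. That shell still went in, and I re-aimed the other three.

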